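# Seal the clip-top canister at the disinfection counter

## Robot

A 7-joint arm with a two-finger parallel gripper is mounted at the origin on the work surface. World frame = base frame: x ahead of the robot, y to its left, z up, the work surface at z = 0. Lengths are in m, angles in rad, forces in N, time in s.
With the tool pointing down it reaches from about 0.4 to 0.85 m from the base axis. Payload 10.4 kg.
Tool frame: the origin (TCP) lies on the centre line of the jaws, within the pads' length; the fingertips stand 14 mm ahead of it and the grasp point (between the pads) lies 5 mm behind it (tip_reach is the z of the fingertips in the tool frame, in m); z points along the fingers, x is the direction in which the jaws open and shut, and the axes are right-handed (so a half turn about z gives the same grasp; the last joint's range is limited). The gripper opens to 87 mm and grips with 3 to 60 N. Pads are 19 mm wide; open, the fingers measure 117 mm over their backs; the gripper's body (75 mm by 190 mm) begins 51 mm behind the grasp point.
Start: joints at [-1.368, 0.332, -0.065, 1.46, 0.022, 1.35, -0.088], TCP at [0.14, 0.609, 0.237] pointing down, gripper open.
Joint ranges: [-2.6, 2.6], [-0.5, 2.12], [-1.47, 1.34], [0.16, 2.42], [-1.27, 4.41], [0.06, 2.06], [-2.6, 2.6]. Speed limits (rad/s): [2.22, 2.22, 2.79, 2.79, 3.14, 3.14, 3.14].

## Interface

Orientations are given as a unit quaternion [x, y, z, w].
In Python, from bench import * gives the robot as it stands.
- The arm moves only by the tool carry_out, never from a script. Its argument "rows" is a list of rows, each a list of 5 numbers: the closure, from -1 (fully open) to 1 (shut), so that 0 is half open, then the shift along the tool's x, y, z in units of 30 mm (1.0 is 30 mm), then the turn about the tool's z in units of 5 degrees (1.0 is 5 degrees). In form: [[jaw, x, y, z, turn], ...]. A call has 1 to 20 rows; each row shifts and turns the pose as measured when the row begins, along the tool's axes as they then stand; what a row does not reach is not made up. A row lasts 1/12 s, in which the tool goes at most 41.7 mm and 7.16 degrees, less where a joint would pass 70% of its speed; a pose out of reach is approached as far as the arm can. A call is refused whole if a number of a shift passes 1 or a number of a turn 1, either way. A call with a gripper value outside its range is refused whole. The fingers move at their own pace and stop on an object; "force" is the grip in N (left out, the last holds). Time passes only in rows, so rows that do not move let the fingers close. It gives the time, the measured TCP pose, the force and the opening at its end, in the units of the state.
- read_state(): the state, without advancing time (a new reading comes with each control period).
- camera(name): name is "side" or "top" or "wrist"; returns the picture (400x640x3 uint8, blue, green, red); there is no depth.
- camera_info(name): a dict with "fx", "fy", "cx", "cy" (pixels), "dist_coeffs" ([k1, k2, p1, p2, k3] as OpenCV has them; the pictures are not rectified), "extrinsics" (4x4, takes a point from camera to world coordinates); the wrist camera has in their place "tool_from_camera" (4x4, takes a point from camera to tool coordinates, whose origin is the TCP and whose axes are the tool frame's). Camera axes: x right, y down, z forward; pixel columns grow to the right and rows downward; lengths in m; the calibration is good to about 2 mm. A picture is of the moment at which its call begins: read the wrist's pose just before it. camera_info takes no time and is no camera call.
- close_job(): hands the job in, once; it reports no verdict.
Trained networks look in the newest picture that a camera, given by its name, has taken for a name from the list of things; names that differ only in an ending like _2 or _b are one class to them, and where a whole thing is asked for, a point or a joint stands for the part that bears it (a point fixed in the world has none). Each returns a list of dicts, best first, with "conf" (0 to 1); they miss things now and then, are a little off and sometimes report something else, mostly with a low value. They report only what shows in the picture. A call takes as long as a camera call.
- recognise(query, camera): "box" ([centre column, centre row, width, height] in pixels, round what is visible of it).
- silhouettes(query, camera): "mask" (400x640 bool, what is visible of it) and "box" ([centre column, centre row, width, height] in pixels, round what is visible of it).
- pinpoint(query, camera): "xy" ([column, row] in pixels: a listed point, or the origin of a listed thing).
The state is a dict: "time": time; "joint_positions": joint angles; "joint_vel": joint speeds; "joint_torque": joint torques, N m; "ee_pos": TCP position; "eef_rot": TCP orientation; "ft_force": force on the tool from outside, world axes, zero at the start; "torque": the same for the moment, N m; "width": finger opening in m.
Only numpy, scipy, OpenCV 4.12 (cv2) and the standard library are available. Lean on these libraries where they do the work, as an engineer would, in place of code of your own. Each camera call takes 0.05 s, during which the arm holds its last target. There are 200 camera calls.

## Task

Seal the open clip-top canister: swing its lid shut, swing the wire bail over so that its bar catches behind the upturned lip on the lid, and press the lever down over center until it lies against the canister's front and holds the lid tight on its seal. Work gently: the canister must stay upright and within about 3 cm of where it stands, and leave the sealed canister and the other things on the counter alone.

Things in the scene. Friction and masses are not known exactly. Their poses are not given: they have to be found in the camera images.
- canister: The open canister: a plain steel drum 116 mm across, 125 mm tall to its rim, about 2 kg full, loose on the counter. Origin: centre of its underside; z up; its -x axis points to its front with the clasp (roughly to the robot's right); the lid hinge is at its back (+x). Lid, lever and bail swing in its x-z plane, about axes along its y.
- lid_hinge (a point): Axis of the lid hinge at the canister's back, 64 mm behind the canister's axis and 129 mm up.
- lid (a joint): Lid angle, rad: 0 when it rests shut but unclamped on its soft white seal (front edge then 2.7 mm high), about -0.02 when clamped (level), 1.55 upright, 1.98 fully open (leaning back). A steel disc 122 mm across, 4 mm thick, 130 g, on a slightly stiff hinge (0.045 N m): it stays where left above about 1 rad and falls shut when lower.
- lid_top (a point): Centre of the lid's outer (top) face, 64 mm from the hinge axis along the lid and 5 mm off it; about 135 mm above the counter when shut. A low dome of 4 mm covers the middle 80 mm.
- keeper (a point): Where the bail's bar lies when clasped: on the keeper at the lid's front edge, 131 mm from the hinge axis along the lid, 4 mm above the lid's top face. The keeper is a tab 30 mm wide, level with the lid's top, ending in an upturned lip 3 mm thick and 6 mm high, its inner face 4 mm in front of this point. The bar must lie behind (inboard of) the lip.
- lever_pivot (a point): Pivot axis of the clasp's lever on the canister's front: 73 mm in front of the canister's axis, 98 mm up.
- lever (a joint): Lever angle, rad: 0 hanging down along the canister's front (closed, at its stop), 1.57 level straight out, 2.3 fully open, out and up. Steel plate 28 mm wide; stays where left (0.08 N m). The bail clears the lip with the lever above 1.7. With the bail hooked, closing takes up to about 0.4 N m (6 N at the tip), most near 1.1; below about 0.5 it is over center and snaps shut.
- lever_tip (a point): Centre of the round bar (8 mm thick, 36 mm long, along the canister's y) at the lever's free end, 67 mm from the lever pivot; with the lever closed it is 9.5 mm in front of and 66 mm below the pivot, 32 mm above the counter.
- bail (a joint): Angle of the wire bail relative to the lever, rad: 0 when clasped, growing as it falls outwards (to the front), 2.5 at its stop, where it leans out 0.64 rad above the lever. It swings freely and drops to either side by its weight: pushed past upright it falls on the lid.
- bail_pin (a point): Pin on the lever on which the bail swings, 20 mm from the lever pivot; with the lever closed it is 7 mm behind and 19 mm below the pivot. It turns with the lever.
- bail_bar (a point): Middle of the bail's crossbar, a plain steel roller 8 mm thick and 34 mm long (along the canister's y) between two 4 mm wires 42 mm apart, 58 mm from the bail's pin.
- sealed_canister: A second canister of the same make, already sealed: leave it. Origin: centre of its underside, z up, its clasp to its -x. 140 mm tall, 2.2 kg.
- sprayer: Green pump sprayer 116 mm across and 300 mm tall, standing; origin: centre of its underside.
- meal_tray: Foil meal tray with card lid, 152 x 202 x 45 mm, lying beyond the canisters; origin: centre of its underside.

How it is judged:
At the end, for the whole second after the job is handed in: Lid clamped on its seal (lid joint below -0.010 rad), bail bar within 12 mm of the keeper point behind the lip, lever down within 0.12 rad, canister upright (0.05 rad), at rest and within 35 mm of its start; each bystander within 30 mm of its start (value of joint lid below -0.01 rad and value of joint lever below 0.12 rad and distance between bail_bar and keeper below 0.012 m and angle between canister's own z axis and vertical below 0.05 rad and distance of canister from where it was at the start of the episode below 0.035 m and linear speed of canister below 0.01 m/s and distance of each of sealed_canister, sprayer, meal_tray from where it was at the start of the episode below 0.03 m); the robot touches nothing.
It fails at once if the canister is tipped by more than 0.2 rad (angle between canister's own z axis and vertical above 0.2 rad).
It fails at once if the sealed canister is tipped over (angle between sealed_canister's own z axis and vertical above 0.3 rad).
It fails at once if the sprayer is tipped over (angle between sprayer's own z axis and vertical above 0.3 rad).
It also fails if it takes over 58 s, if anything falls off the work surface, if the arm or the gripper's body presses on something with over 40 N, if the wrist force passes 120 N, or if a joint passes its speed limit or range.

## Working session

There is one attempt and no reset: what is moved stays moved. The work goes in short steps, Python scripts to look and compute and a tool call to move; the robot and the scene stay as the last step left them, time stands still between calls to the robot, and variables do not carry over. Pictures are saved under pics/ and viewed, about 8 in all and at most 12, crops included, and the job is handed in when it is done.

Besides the shell and the picture viewer there is one more tool, called as name(argument=value, ...) on one line, values as JSON. carry_out: Moves the arm, as the interface text tells. Its arguments: {"type":"object","properties":{"rows":{"type":"array","items":{"type":"array","items":{"type":"number"}}},"force":{"type":"number"}},"required":["rows"]}

```bash
ls; mkdir -p pics; cat > h.py <<'E'
from bench import *
import numpy as np, cv2
from scipy.spatial.transform import Rotation as R
def ray(cam,xy):
    i=camera_info(cam); K=np.array([[i['fx'],0,i['cx']],[0,i['fy'],i['cy']],[0,0,1]])
    p=cv2.undistortPoints(np.array([[xy]],float),K,np.array(i['dist_coeffs']))[0,0]
    if 'extrinsics' in i: T=np.array(i['extrinsics'])
    else:
        s=read_state(); T=np.eye(4); T[:3,:3]=R.from_quat(s['eef_rot']).as_matrix(); T[:3,3]=s['ee_pos']; T=T@np.array(i['tool_from_camera'])
    d=T[:3,:3]@np.array([p[0],p[1],1]); return T[:3,3],d/np.linalg.norm(d)
def atz(cam,xy,z):
    o,d=ray(cam,xy); return o+d*(z-o[2])/d[2]
def tri(xs):
    A=np.zeros((3,3));b=np.zeros(3)
    for c,xy in xs:
        o,d=ray(c,xy);P=np.eye(3)-np.outer(d,d);A+=P;b+=P@o
    x=np.linalg.solve(A,b); return x,[round(float(np.linalg.norm((np.eye(3)-np.outer(ray(c,xy)[1],ray(c,xy)[1]))@(x-ray(c,xy)[0]))),4) for c,xy in xs]
E
python3 - <<'E'
from h import *
s=read_state();print({k:np.round(v,3).tolist() for k,v in s.items()})
for c in ['side','top','wrist']:
    cv2.imwrite(f'pics/{c}0.png',camera(c))
    i=camera_info(c);print(c,i['fx'],np.round(np.array(i.get('extrinsics',i.get('tool_from_camera'))),3).tolist())
P={}
for n in ['canister','lid_hinge','lid_top','keeper','lever_pivot','lever_tip','bail_pin','bail_bar','sealed_canister','sprayer','meal_tray']:
    for c in ['side','top']:
        r=pinpoint(n,c)
        print(n,c,[(np.round(q['xy'],1).tolist(),round(q['conf'],2)) for q in r[:3]])
        if r:P.setdefault(n,[]).append((c,r[0]['xy']))
    if len(P.get(n,[]))==2:print('  tri',tri(P[n]))
E
```

```text
pics
{'time': 0.0, 'joint_positions': [-1.368, 0.333, -0.065, 1.461, 0.022, 1.35, -0.089], 'joint_vel': [-0.001, -0.001, 0.0, 0.0, 0.0, 0.001, 0.001], 'joint_torque': [0.0, -62.326, 0.025, -38.989, -0.061, 0.04, 0.0], 'ee_pos': [0.14, 0.609, 0.236], 'eef_rot': [0.782, 0.623, -0.001, 0.0], 'ft_force': [0.001, 0.459, -0.457], 'torque': [0.002, -0.014, -0.021], 'width': 0.087}
side 416.36534343463285 [[0.977, -0.14, 0.16, 0.39], [-0.212, -0.594, 0.776, -0.941], [-0.013, -0.792, -0.61, 0.911], [0.0, 0.0, 0.0, 1.0]]
top 424.4751656971557 [[0.07, -0.977, 0.204, 0.31], [-0.998, -0.068, 0.015, 0.054], [-0.001, -0.205, -0.979, 1.422], [0.0, 0.0, 0.0, 1.0]]
wrist 356.05577737997385 [[1.0, -0.001, -0.0, -0.0], [0.001, 0.97, 0.245, -0.067], [0.0, -0.245, 0.97, -0.149], [0.0, 0.0, 0.0, 1.0]]
canister side [([304.0, 201.0], 0.66)]
canister top [([266.9, 203.7], 0.85)]
  tri (array([ 0.57961434,  0.26242449, -0.01471663]), [0.0038, 0.0038])
lid_hinge side []
lid_hinge top [([245.8, 189.0], 0.57)]
lid_top side [([303.4, 140.8], 0.86), ([302.6, 199.3], 0.3), ([304.0, 183.6], 0.17)]
lid_top top [([241
[... 405 characters left out ...]
ray([0.55677291, 0.12760038, 0.14015195]), [0.0022, 0.0022])
bail_pin side []
bail_pin top [([294.5, 205.0], 0.66)]
bail_bar side [([301.8, 181.8], 0.63), ([340.1, 299.3], 0.55)]
bail_bar top [([301.7, 200.8], 0.59)]
  tri (array([0.55854489, 0.13246941, 0.16301973]), [0.0005, 0.0005])
sealed_canister side []
sealed_canister top [([405.9, 206.9], 0.55)]
sprayer side [([253.8, 173.0], 0.93), ([302.5, 199.4], 0.63)]
sprayer top [([200.3, 237.6], 0.93)]
  tri (array([0.43054766, 0.46955474, 0.00298284]), [0.0115, 0.0115])
meal_tray side [([375.9, 241.6], 0.88), ([297.1, 161.2], 0.18)]
meal_tray top [([353.9, 155.5], 0.81)]
  tri (array([ 0.76282321, -0.02622374,  0.00610436]), [0.0002, 0.0002])
```

```bash
python3 - <<'E'
import cv2,numpy as np
s=cv2.imread('pics/side0.png');t=cv2.imread('pics/top0.png')
a=cv2.resize(s[90:330,200:440],(400,400),interpolation=cv2.INTER_CUBIC)
b=cv2.resize(t[100:300,180:420],(480,400),interpolation=cv2.INTER_CUBIC)
cv2.imwrite('pics/a.png',cv2.resize(np.hstack([a,b]),(800,364)))
E
```

```text
(no output)
```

View pics/a.png

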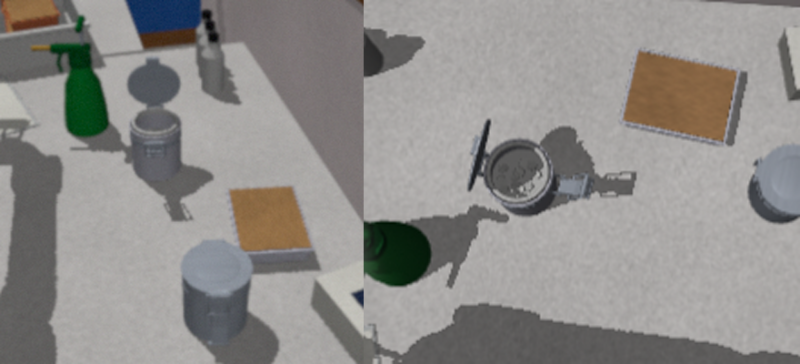

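The open canister stands around side-crop (155,145) with its lid leaning back, and the clasp points right in the top view, roughly toward -y. The sprayer is to its left, with its nozzle pointing away. Next I fit the canister pose and the three joint angles.

```bash
cat > fit.py <<'E'
from h import *
from scipy.optimize import least_squares
def model(p):
    x,y,yaw,l,v,b=p; c=np.array([x,y,0]); ax=np.array([np.cos(yaw),np.sin(yaw),0])
    W=lambda u,z:c+ax*u/1000+np.array([0,0,z/1000])
    lid=lambda a,n:W(64-a*np.cos(l)+n*np.sin(l),129+a*np.sin(l)+n*np.cos(l))
    lr=lambda u,z:(-73+u*np.cos(v)+z*np.sin(v),98+z*np.cos(v)-u*np.sin(v))
    pin=lr(7,-19)
    return dict(canister=W(0,0),lid_hinge=W(64,129),lid_top=lid(64,5),keeper=lid(131,9),lever_pivot=W(-73,98),lever_tip=W(*lr(-9.5,-66)),bail_pin=W(*pin),bail_bar=W(pin[0]+58*np.sin(v-b),pin[1]+58*np.cos(v-b)))
def proj(cam,P):
    i=camera_info(cam);K=np.array([[i['fx'],0,i['cx']],[0,i['fy'],i['cy']],[0,0,1]])
    if 'extrinsics' in i:T=np.array(i['extrinsics'])
    else:
        s=read_state(); T=np.eye(4); T[:3,:3]=R.from_quat(s['eef_rot']).as_matrix(); T[:3,3]=s['ee_pos']; T=T@np.array(i['tool_from_camera'])
    E=np.linalg.inv(T);q,_=cv2.projectPoints(np.array([P]),cv2.Rodrigues(E[:3,:3])[0],E[:3,3],K,np.array(i['dist_coeffs']));return q[0,0]
def fit(obs,p0,free):
    p0=np.array(p0,float)
    def full(z): p=p0.copy();p[free]=z;return p
    def res(z):
        m=model(full(z));return np.concatenate([proj(c,m[n])-xy for n,c,xy in obs])
    s=least_squares(res,p0[free],loss='soft_l1',f_scale=2);p=full(s.x);m=model(p)
    for n,c,xy in obs:print(n,c,np.round(proj(c,m[n])-xy,1))
    print('p',np.round(p,3));[print(k,np.round(w,3)) for k,w in m.items()]
    return p
E
python3 - <<'E'
from fit import *
obs=[('canister','top',[266.9,203.7]),('lid_hinge','top',[245.8,189]),('lid_top','side',[303.4,140.8]),('lid_top','top',[241.9,183.5]),('keeper','side',[301.8,130.1]),('keeper','top',[238.7,180.1]),('lever_pivot','top',[285.8,201.7]),('lever_tip','side',[302.6,188.4]),('lever_tip','top',[303.5,203.8]),('bail_bar','side',[301.8,181.8]),('bail_bar','top',[301.7,200.8]),('bail_pin','top',[294.5,205])]
obs=[(a,b,np.array(c)) for a,b,c in obs]
fit(obs,[.57,.24,1.5,1.98,2.3,2.5],[0,1,2,3,4,5])
E
```

```text
canister top [ 2.5 -1.8]
lid_hinge top [-1.1 -0.3]
lid_top side [-1.8  4. ]
lid_top top [0.  0.6]
keeper side [-1. -2.]
keeper top [ 0.4 -1.2]
lever_pivot top [ 1.9 -0.1]
lever_tip side [-0.9  0.3]
lever_tip top [-0.4 -0.5]
bail_bar side [-0.3  1.3]
bail_bar top [-1.6  0.8]
bail_pin top [-0.8 -2. ]
p [0.58  0.252 1.381 1.44  2.087 2.509]
canister [0.58  0.252 0.   ]
lid_hinge [0.592 0.315 0.129]
lid_top [0.591 0.312 0.193]
keeper [0.59  0.307 0.26 ]
lever_pivot [0.566 0.181 0.098]
lever_tip [0.556 0.129 0.139]
bail_pin [0.562 0.161 0.101]
bail_bar [0.558 0.138 0.154]
```

carry_out(rows=[[1,0,0,-1,0],[1,0,0,-1,0],[1,0,0,-1,0],[1,0,0,-1,0],[1,0,0,-1,0],[1,-0.1,1,0,0],[1,-0.1,1,0,0],[1,-0.1,1,0,0],[1,-0.1,1,0,0],[1,-0.1,1,0,0],[1,-0.1,1,0,0],[1,-0.1,1,0,0],[1,-0.1,1,0,0],[1,-0.1,1,0,0],[1,-0.1,1,0,0],[1,-0.1,1,0,0],[1,-0.1,1,0,0],[1,-0.1,1,0,0],[1,-0.1,1,0,0],[1,-0.1,1,0,0]], force=20)

```text
time: 2.92
ee_pos: [0.5787, 0.4646, 0.3943]
eef_rot: [0.776, 0.63, 0.0, -0.002]
ft_force: [-0.2, 0.3, 0.2]
width: 0.0005
```

carry_out(rows=[[1,0,0,0,1],[1,0,0,0,1],[1,0,0,0,1],[1,0,0,0,1],[1,0,0,0,1],[1,0,0,0,1],[1,0,0,0,1],[1,0,0,0,1],[1,0,0,0,1],[1,0,0,0,1],[1,0,0,0,1],[1,0,0,0,1],[1,0,0,0,1],[1,0,0,0,1],[1,0,0,0,1],[1,0,0,0,1],[1,0,0,0,1],[1,0,0,0,0.6]])

```text
time: 4.42
ee_pos: [0.5879, 0.4586, 0.3865]
eef_rot: [0.992, -0.129, -0.002, 0.003]
ft_force: [0.1, 0.3, 0.2]
width: 0.0007
```

```bash
python3 - <<'E'
from fit import *
s=read_state();print({k:np.round(v,3).tolist() for k,v in s.items()});print(np.round(R.from_quat(s['eef_rot']).as_matrix(),3))
for c in ['wrist','side','top']: 
  cv2.imwrite(f'pics/{c}1.png',camera(c))
for n in ['canister','lid_hinge','lid_top','keeper','lever_pivot','lever_tip','bail_bar','bail_pin','sprayer']:
  for c in ['wrist','side']:
    print(n,c,[(np.round(q['xy'],1).tolist(),round(q['conf'],2)) for q in pinpoint(n,c)[:2]])
E
```

```text
{'time': 4.417, 'joint_positions': [-0.891, 0.659, 0.396, 0.727, -0.242, 1.797, -0.884], 'joint_vel': [-0.045, 0.012, 0.1, 0.004, -0.062, 0.002, -0.599], 'joint_torque': [0.314, -80.55, 7.461, -37.945, 0.029, 0.006, 0.622], 'ee_pos': [0.588, 0.459, 0.387], 'eef_rot': [0.992, -0.129, -0.002, 0.003], 'ft_force': [0.101, 0.346, 0.238], 'torque': [-0.097, 0.015, 0.018], 'width': 0.001}
[[ 0.967 -0.255 -0.006]
 [-0.255 -0.967 -0.006]
 [-0.004  0.007 -1.   ]]
canister wrist []
canister side [([303.6, 202.2], 0.55)]
lid_hinge wrist []
lid_hinge side []
lid_top wrist []
lid_top side [([301.3, 144.2], 0.61), ([254.9, 168.5], 0.59)]
keeper wrist []
keeper side [([302.2, 126.4], 0.8)]
lever_pivot wrist []
lever_pivot side [([301.9, 192.0], 0.86), ([302.5, 190.7], 0.65)]
lever_tip wrist []
lever_tip side [([301.0, 189.2], 0.66)]
bail_bar wrist []
bail_bar side [([302.7, 185.0], 0.5)]
bail_pin wrist []
bail_pin side [([301.1, 193.0], 0.5)]
sprayer wrist [([220.4, 169.4], 0.94)]
sprayer side [([253.1, 171.5], 0.93)]
```

View pics/wrist1.png

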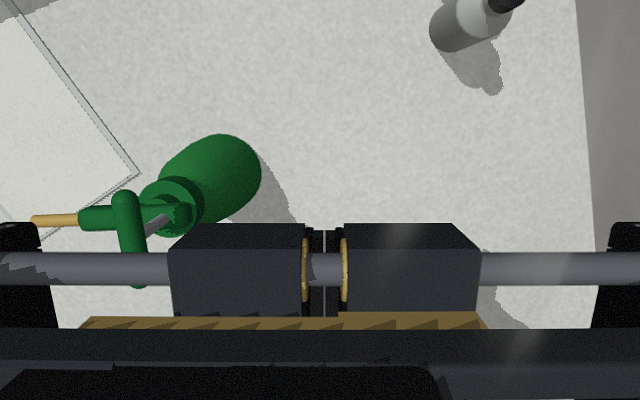

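The wrist picture shows only the sprayer, with its head near (170,215), and open counter. The handle and nozzle stay left of the gripper body. Now I descend behind the lid and push it forward.

carry_out(rows=[[1,0.8,0,0,-0.8],[1,0,0,1,0],[1,0,0,1,0],[1,0,0,1,0],[1,0,0,1,0],[1,0,0,0.8,0],[1,0,0,0,0]])

```text
time: 6.05
ee_pos: [0.6144, 0.454, 0.2405]
eef_rot: [0.996, -0.088, 0.002, 0.0]
ft_force: [-0.1, -0.6, -1.1]
width: 0.0007
```

carry_out(rows=[[1,0,0.6,0,0],[1,0,0.6,0,0],[1,0,0.6,0,0],[1,0,0.4,0,0],[1,0,0.4,0,0],[1,0,0.4,0,0],[1,0,0.4,0,0],[1,0,0.4,0,0],[1,0,0.4,0,0],[1,0,0.4,0,0]])

```text
time: 6.88
ee_pos: [0.5903, 0.3163, 0.2517]
eef_rot: [0.996, -0.086, 0.005, -0.003]
ft_force: [-0.2, 0.6, 0.3]
width: 0.0004
```

```bash
python3 - <<'E'
from fit import *
s=read_state();print(np.round(R.from_quat(s['eef_rot']).as_matrix(),3),s['joint_positions'])
a=camera('side');cv2.imwrite('pics/s2.png',a)
for n in ['keeper','lid_top']:print(n,[(np.round(q['xy'],1).tolist(),round(q['conf'],2)) for q in pinpoint(n,'side')[:2]])
cv2.imwrite('pics/s2c.png',cv2.resize(a[60:260,200:400],(600,600),interpolation=cv2.INTER_CUBIC))
E
```

```text
[[ 0.985 -0.171  0.01 ]
 [-0.171 -0.985  0.005]
 [ 0.009 -0.007 -1.   ]] [-0.84533611  0.43081664  0.40231864  1.33709251 -0.16677354  1.39552835
 -0.62103973]
keeper [([301.0, 128.3], 0.97), ([301.5, 142.9], 0.71)]
lid_top [([303.3, 146.7], 0.73)]
```

View pics/s2c.png

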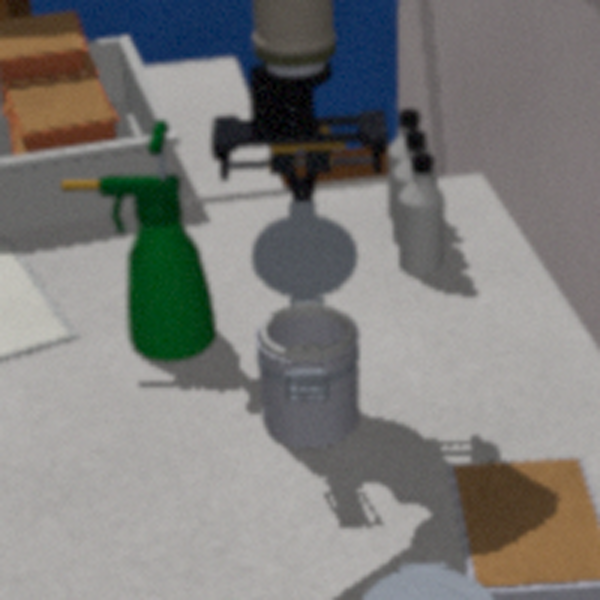

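The finger stands right behind the top edge of the lid, which is near upright (keeper around crop (303,200)). I'll back off slightly, lower, then push on.

carry_out(rows=[[1,0,-0.6,0,0],[1,0,0,0.7,0],[1,0,0,0.3,0],[1,0,0,0,0],[1,0,0.4,0.04,0],[1,0,0.4,0.04,0],[1,0,0.4,0.04,0],[1,0,0.4,0.04,0],[1,0,0.4,0.04,0],[1,0,0.4,0.04,0],[1,0,0.3,0.04,0],[1,0,0.3,0.04,0]])

```text
time: 8.03
ee_pos: [0.5766, 0.2447, 0.2112]
eef_rot: [0.996, -0.084, 0.004, -0.005]
ft_force: [-0.3, -0.1, -0.4]
width: 0.0004
```

```bash
python3 - <<'E'
from fit import *
s=read_state();print(s['time'],s['ee_pos'],s['ft_force'])
a=camera('side')
for n in ['keeper','lid_top','canister']:print(n,[(np.round(q['xy'],1).tolist(),round(q['conf'],2)) for q in pinpoint(n,'side')[:2]])
for l in [1.4,1.2,1,.8,0]:
  m=model([.58,.252,1.381,l,2.09,2.5]);print(l,proj('side',m['keeper']),proj('side',m['lid_top']))
E
```

```text
8.0333 [0.57657629 0.24471244 0.21122258] [-0.32269234 -0.06463134 -0.40860407]
keeper [([303.8, 157.6], 0.58)]
lid_top [([300.4, 158.3], 0.51)]
canister [([301.3, 200.0], 0.89), ([256.2, 174.5], 0.23)]
1.4 [300.86869094 129.04078015] [301.62210217 145.28142111]
1.2 [300.8461194  134.06046027] [301.61547124 147.71781807]
1 [300.8865566  140.32547703] [301.63739076 150.69484247]
0.8 [300.99025319 147.55924091] [301.68736165 154.08724169]
0 [301.90633223 178.64731913] [302.10974379 168.66025964]
```

carry_out(rows=[[1,0,0,-1,0],[1,0,0,-1,0],[1,0,0,-1,0],[1,0,0,-1,0],[1,0,0,-1,0],[1,0,0,0,0],[1,0,0,0,0]])

```text
time: 8.82
ee_pos: [0.5731, 0.2524, 0.3657]
eef_rot: [0.997, -0.079, 0.002, -0.004]
ft_force: [0.3, 0.0, -1.9]
width: 0.0001
```

```bash
python3 - <<'E'
from fit import *
s=read_state();print(s['time'],s['ee_pos'],s['ft_force'])
obs=[]
for c in ['wrist','side']:
  a=camera(c);cv2.imwrite(f'pics/{c}3.png',a)
  for n in ['keeper','lid_top','lever_tip','bail_bar','lever_pivot','bail_pin','canister']:
    r=pinpoint(n,c);print(n,c,[(np.round(q['xy'],1).tolist(),round(q['conf'],2)) for q in r[:2]])
    if r and r[0]['conf']>.4:obs.append((n,c,np.array(r[0]['xy'])))
fit(obs,[.58,.252,1.381,0,2.09,2.5],[0,1,2,4,5])
E
```

```text
8.8167 [0.57307692 0.25242988 0.36572429] [ 0.34670525  0.043319   -1.8532269 ]
keeper wrist [([324.7, 236.1], 0.77)]
lid_top wrist [([327.0, 170.3], 0.97)]
lever_tip wrist []
bail_bar wrist []
lever_pivot wrist []
bail_pin wrist [([326.0, 172.1], 0.57)]
canister wrist [([322.5, 160.0], 0.8)]
keeper side [([303.6, 177.7], 0.94)]
lid_top side [([303.8, 165.3], 0.97)]
lever_tip side []
bail_bar side [([299.1, 182.2], 0.56)]
lever_pivot side [([301.1, 189.4], 0.79), ([377.9, 243.7], 0.59)]
bail_pin side [([301.2, 192.1], 0.55)]
canister side [([302.5, 198.3], 0.79)]
keeper wrist [ 0.4 -4.6]
lid_top wrist [-0.5  1.1]
bail_pin wrist [-1.  37.4]
canister wrist [ 3.1 -4. ]
keeper side [-2.6  1.1]
lid_top side [-2.7  3.5]
bail_bar side [ 1.9 -0. ]
lever_pivot side [0.3 0.3]
bail_pin side [ 0.4 -2.8]
canister side [0.  1.6]
p [ 0.576  0.252  1.388  0.    -0.657 -0.122]
canister [0.576 0.252 0.   ]
lid_hinge [0.588 0.315 0.129]
lid_top [0.576 0.252 0.134]
keeper [0.564 0.186 0.138]
lever_pivot [0.563 0.18  0.098]
lever_tip [0.569 0.212 0.04 ]
bail_pin [0.566 0.197 0.087]
bail_bar [0.561 0.168 0.137]
```

View pics/wrist3.png

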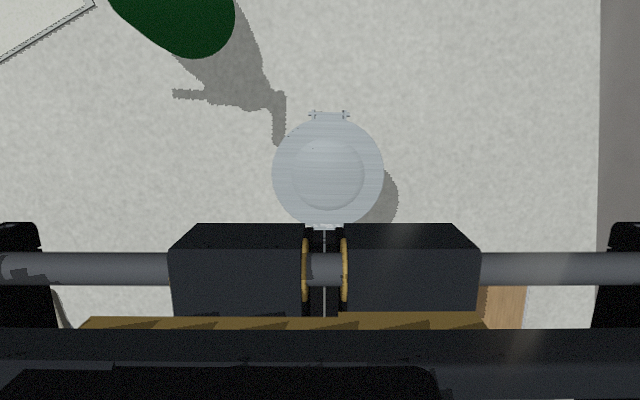

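The lid is shut: the disc is centred at (327,172) with the hinge at the top and the keeper at (325,228). Next I move out in front of the clasp and look down at it.

carry_out(rows=[[1,0,1,0.02,0],[1,0,1,0.02,0],[1,0,1,0.02,0],[1,0,1,0.02,0],[1,0,1,0.02,0],[1,0,0.9,0.1,0],[1,0,0.1,0,0],[1,0,0,0,0]])

```text
time: 10.28
ee_pos: [0.5427, 0.0673, 0.3562]
eef_rot: [0.997, -0.078, 0.002, -0.004]
ft_force: [-1.2, 1.2, -0.1]
width: 0.0002
```

```bash
python3 - <<'E'
from fit import *
s=read_state();print(s['time'],s['ee_pos'],s['ft_force'],s['eef_rot'])
obs=[]
for c in ['wrist','top']:
  a=camera(c);cv2.imwrite(f'pics/{c}4.png',a)
  for n in ['keeper','lid_top','lever_tip','bail_bar','lever_pivot','bail_pin','canister']:
    r=pinpoint(n,c);print(n,c,[(np.round(q['xy'],1).tolist(),round(q['conf'],2)) for q in r[:2]])
    if r and r[0]['conf']>.4:obs.append((n,c,np.array(r[0]['xy'])))
fit(obs,[.577,.252,1.385,0,2.09,2.5],[0,1,2,4,5])
E
```

```text
10.2833 [0.54271785 0.06730762 0.35617442] [-1.20479664  1.19592082 -0.12057695] [ 0.99696154 -0.07775466  0.00160319 -0.00439719]
keeper wrist [([325.8, 55.5], 0.74)]
lid_top wrist []
lever_tip wrist [([328.8, 116.2], 0.82), ([328.4, 87.0], 0.19)]
bail_bar wrist [([326.9, 110.2], 0.82), ([326.0, 56.5], 0.55)]
lever_pivot wrist [([328.6, 67.7], 0.74)]
bail_pin wrist [([325.9, 83.2], 0.78)]
canister wrist [([326.8, 16.5], 0.74)]
keeper top [([283.3, 200.8], 0.81), ([245.1, 187.8], 0.37)]
lid_top top [([262.6, 191.6], 0.95)]
lever_tip top [([305.3, 203.2], 0.42)]
bail_bar top [([201.0, 236.7], 0.52)]
lever_pivot top [([288.3, 198.4], 0.72)]
bail_pin top [([293.7, 202.6], 0.63)]
canister top [([267.1, 207.4], 0.59)]
keeper wrist [ 1.5 -1.2]
lever_tip wrist [-1.6  0.2]
bail_bar wrist [ 0.5 -0.4]
lever_pivot wrist [-1.7 -1.8]
bail_pin wrist [1.  1.8]
canister wrist [-0.6 -0.3]
keeper top [ 1.9 -1.3]
lid_top top [1.7 3.4]
lever_tip top [-1.6  0.4]
bail_bar top [100.5 -34.5]
lever_pivot top [-0.2  4. ]
bail_pin top [0.4 1. ]
canister top [ 2.4 -4.1]
p [0.575 0.251 1.416 0.    2.085 2.557]
canister [0.575 0.251 0.   ]
lid_hinge [0.585 0.315 0.129]
lid_top [0.575 0.251 0.134]
keeper [0.565 0.185 0.138]
lever_pivot [0.564 0.179 0.098]
lever_tip [0.556 0.127 0.139]
bail_pin [0.561 0.16  0.101]
bail_bar [0.557 0.133 0.153]
```

View pics/wrist4.png

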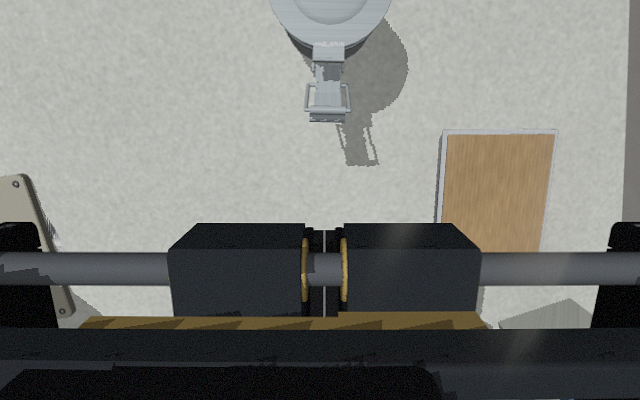

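The wrist view shows the lever bar around (329,118) and the bail bar at (327,110), and the fit is consistent: lever 2.09 rad, bail bar at z 0.153. I descend in front so the fingertip ends between the lever bar's top (0.143) and the bail bar's centre.

carry_out(rows=[[1,0,0,1,0],[1,0,0,1,0],[1,0,0,1,0],[1,0,0,1,0],[1,0,0,1,0],[1,0,0,1,0],[1,0,0,0,0],[1,0,0,0.2,0],[1,0,0,0,0]])

```text
time: 11.83
ee_pos: [0.5453, 0.0705, 0.166]
eef_rot: [0.997, -0.077, 0.004, -0.005]
ft_force: [-0.1, -0.2, 0.3]
width: 0.0005
```

carry_out(rows=[[1,0,-0.4,0.1,0],[1,0,-0.4,0,0],[1,0,-0.4,0,0],[1,0,0,0,0]])

```text
time: 12.17
ee_pos: [0.5544, 0.111, 0.1689]
eef_rot: [0.997, -0.077, 0.008, -0.007]
ft_force: [-0.0, 1.6, -0.5]
width: 0.0004
```

carry_out(rows=[[1,0,0,0.22,0],[1,0,0,0,0]])

```text
time: 12.33
ee_pos: [0.5553, 0.1132, 0.1631]
eef_rot: [0.997, -0.076, 0.009, -0.008]
ft_force: [0.0, -0.4, -0.6]
width: 0.0005
```

carry_out(rows=[[1,0,-0.25,0.05,0],[1,0,-0.25,0.05,0],[1,0,-0.25,0.05,0],[1,0,-0.25,0.05,0],[1,0,-0.25,0.05,0],[1,0,-0.25,0.05,0],[1,0,0,0,0]])

```text
time: 12.92
ee_pos: [0.5628, 0.1622, 0.1538]
eef_rot: [0.997, -0.076, 0.009, -0.008]
ft_force: [-0.5, 0.3, -0.1]
width: 0.0006
```

```bash
python3 - <<'E'
from fit import *
s=read_state();print(s['time'],s['ee_pos'],s['ft_force'])
for c in ['side','top']:
  a=camera(c);cv2.imwrite(f'pics/{c}5.png',a)
  for n in ['keeper','lever_tip','bail_bar','canister']:
    r=pinpoint(n,c);print(n,c,[(np.round(q['xy'],1).tolist(),round(q['conf'],2)) for q in r[:2]])
a=cv2.imread('pics/side5.png')[110:260,230:380];b=cv2.imread('pics/top5.png')[130:280,210:360]
cv2.imwrite('pics/c5.png',cv2.resize(np.hstack([a,b]),(800,400),interpolation=cv2.INTER_CUBIC))
E
```

```text
12.9167 [0.56283545 0.16221197 0.15380758] [-0.50546993  0.33353272 -0.13098435]
keeper side [([304.5, 178.3], 0.58)]
lever_tip side [([301.9, 191.6], 0.67)]
bail_bar side []
canister side [([303.9, 200.9], 0.81), ([303.8, 174.8], 0.44)]
keeper top []
lever_tip top []
bail_bar top []
canister top [([268.7, 204.3], 0.55)]
```

View pics/c5.png

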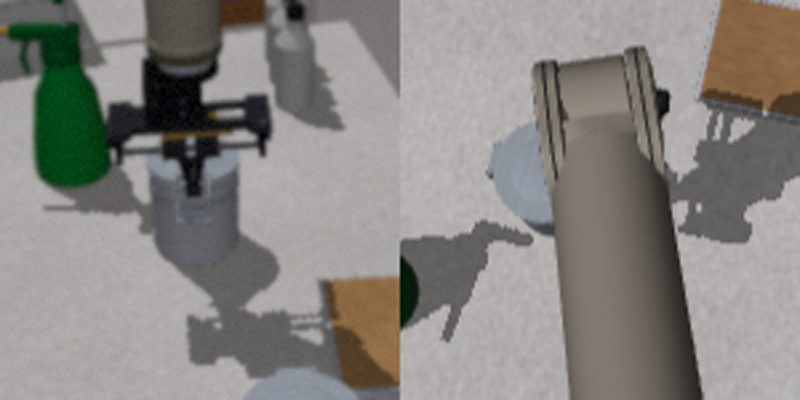

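The finger now stands above the pin with the bail pushed past it. I raise it, move out in front and check where the bail lies.

carry_out(rows=[[1,0,0,-0.5,0],[1,0,-0.4,-0.4,0],[1,0,0,-1,0],[1,0,0,-1,0],[1,0,0.5,-1,0],[1,0,1,-1,0],[1,0,1,-1,0],[1,0,1,-1,0],[1,0,0,0,0]])

```text
time: 14.17
ee_pos: [0.5424, 0.0627, 0.3662]
eef_rot: [0.997, -0.076, 0.007, -0.006]
ft_force: [1.0, -0.9, 1.4]
width: 0.0002
```

```bash
python3 - <<'E'
from fit import *
s=read_state();print(s['time'],s['ee_pos'],s['ft_force'],s['eef_rot'])
obs=[]
for c in ['wrist','top']:
  a=camera(c);cv2.imwrite(f'pics/{c}6.png',a)
  for n in ['keeper','lid_top','lever_tip','bail_bar','lever_pivot','bail_pin','canister']:
    r=pinpoint(n,c);print(n,c,[(np.round(q['xy'],1).tolist(),round(q['conf'],2)) for q in r[:2]])
    if r and r[0]['conf']>.4:obs.append((n,c,np.array(r[0]['xy'])))
fit(obs,[.575,.251,1.40,0,2.09,1.1],[0,1,2,4,5])
cv2.imwrite('pics/w6.png',cv2.resize(cv2.imread('pics/wrist6.png')[0:230,200:440],(626,600),interpolation=cv2.INTER_CUBIC))
E
```

```text
14.1667 [0.54243334 0.06270419 0.36623659] [ 1.01282889 -0.93748517  1.37540019] [ 0.99705928 -0.07604951  0.00720168 -0.0061161 ]
keeper wrist [([323.6, 51.7], 0.77)]
lid_top wrist []
lever_tip wrist [([322.2, 111.0], 0.64), ([328.8, 37.5], 0.41)]
bail_bar wrist [([325.1, 35.1], 0.83)]
lever_pivot wrist [([323.4, 60.4], 0.96), ([326.9, 113.1], 0.6)]
bail_pin wrist [([322.3, 80.1], 0.63)]
canister wrist [([323.7, 17.8], 0.75)]
keeper top []
lid_top top [([265.2, 193.3], 0.9)]
lever_tip top [([305.3, 204.9], 0.59)]
bail_bar top [([281.6, 196.3], 0.51)]
lever_pivot top [([288.1, 200.2], 0.67)]
bail_pin top [([294.0, 203.1], 0.6)]
canister top [([266.7, 204.4], 0.64)]
keeper wrist [ 0.6 -0.5]
lever_tip wrist [0.3 0.3]
bail_bar wrist [-0.5  0.4]
lever_pivot wrist [0.4 2.7]
bail_pin wrist [1.  1.7]
canister wrist [ 1.4 -3.3]
lid_top top [-2.6  2.6]
lever_tip top [-4.   0.1]
bail_bar top [-2.5  3. ]
lever_pivot top [-1.8  3.5]
bail_pin top [-1.7  1.8]
canister top [ 1.3 -0.3]
p [0.572 0.256 1.395 0.    2.118 1.386]
canister [0.572 0.256 0.   ]
lid_hinge [0.583 0.319 0.129]
lid_top [0.572 0.256 0.134]
keeper [0.56  0.19  0.138]
lever_pivot [0.559 0.185 0.098]
lever_tip [0.55  0.134 0.14 ]
bail_pin [0.556 0.165 0.102]
bail_bar [0.562 0.203 0.145]
```

View pics/w6.png

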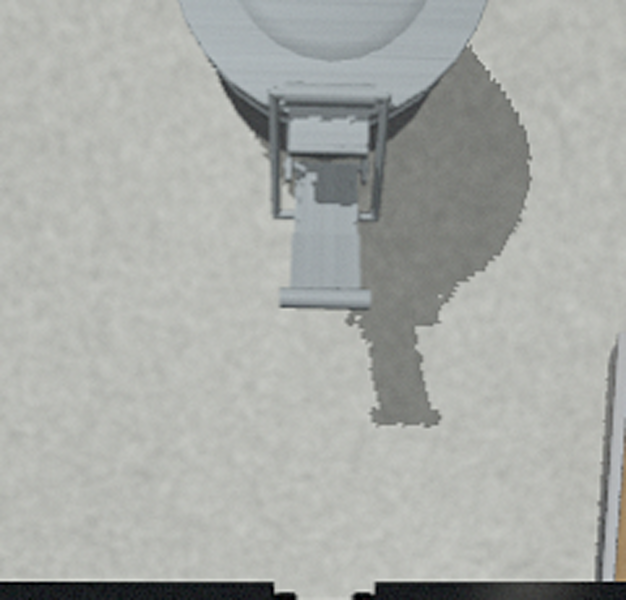

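The bail bar now lies on the lid behind the keeper (crop (330,95), keeper tab at (330,130)), and the lever bar is at (325,298). I position the fingertip above the lever bar and press it down along its arc.

carry_out(rows=[[1,0,-0.7,1,0],[1,0,-0.7,1,0],[1,0,-0.6,1,0],[1,0,0,1,0],[1,0,0,1,0],[1,0,0,0.8,0],[1,0,0,0,0],[1,0,0,0,0]])

```text
time: 15.63
ee_pos: [0.5532, 0.1333, 0.1823]
eef_rot: [0.997, -0.073, 0.006, -0.006]
ft_force: [0.1, -1.2, 0.5]
width: 0.0006
```

carry_out(rows=[[1,0,0.25,0.3,0],[1,0,0.1,0.4,0],[1,0,0.1,0.4,0],[1,0,0.1,0.4,0],[1,0,0.1,0.3,0],[1,0,0,0,0]])

```text
time: 16.13
ee_pos: [0.5544, 0.1118, 0.1294]
eef_rot: [0.997, -0.074, 0.01, -0.008]
ft_force: [-0.5, 0.8, -0.5]
width: 0.0003
```

carry_out(rows=[[1,0,-0.1,0.3,0],[1,0,-0.1,0.3,0],[1,0,0,0.3,0],[1,0,0,0.1,0]])

```text
time: 16.47
ee_pos: [0.5578, 0.1191, 0.0987]
eef_rot: [0.997, -0.074, 0.012, -0.009]
ft_force: [0.3, -1.0, 3.1]
width: 0.0002
```

```bash
python3 - <<'E'
from fit import *
s=read_state();print(s['time'],s['ee_pos'],s['ft_force'],s['torque'])
for c in ['side','wrist']:
  a=camera(c);cv2.imwrite(f'pics/{c}7.png',a)
  for n in ['keeper','lever_tip','bail_bar','canister','lid_top']:
    r=pinpoint(n,c);print(n,c,[(np.round(q['xy'],1).tolist(),round(q['conf'],2)) for q in r[:2]])
for l in [2.1,1.8,1.5,1.2,.9]:
  m=model([.575,.252,1.4,0,l,l-.7]);print(l,proj('side',m['lever_tip']),m['lever_tip'])
b=cv2.imread('pics/side7.png')[130:250,240:360]
cv2.imwrite('pics/c7.png',cv2.resize(b,(600,600),interpolation=cv2.INTER_CUBIC))
E
```

```text
16.4667 [0.55777217 0.11907075 0.0987328 ] [ 0.28390661 -1.00479444  3.08575935] [-0.30103501  0.20878413  0.00407406]
keeper side [([304.1, 176.3], 0.46)]
lever_tip side [([300.6, 204.7], 0.48)]
bail_bar side []
canister side [([302.5, 199.1], 0.95)]
lid_top side [([304.5, 168.3], 0.41)]
keeper wrist [([320.4, 106.4], 0.87)]
lever_tip wrist []
bail_bar wrist [([323.4, 106.1], 0.89)]
canister wrist [([319.1, 105.4], 0.74), ([317.3, 4.3], 0.58)]
lid_top wrist []
2.1 [300.9445116 188.6909469] [0.55372423 0.12864556 0.13952033]
1.8 [301.18301806 194.89682163] [0.5520348  0.11885044 0.12224689]
1.5 [301.42966648 200.57152506] [0.55128845 0.11452319 0.10280755]
1.2 [301.65934941 205.15620091] [0.55155185 0.11605033 0.08293876]
0.9 [301.84983676 208.23508329] [0.55280146 0.12329547 0.06441535]
```

View pics/c7.png

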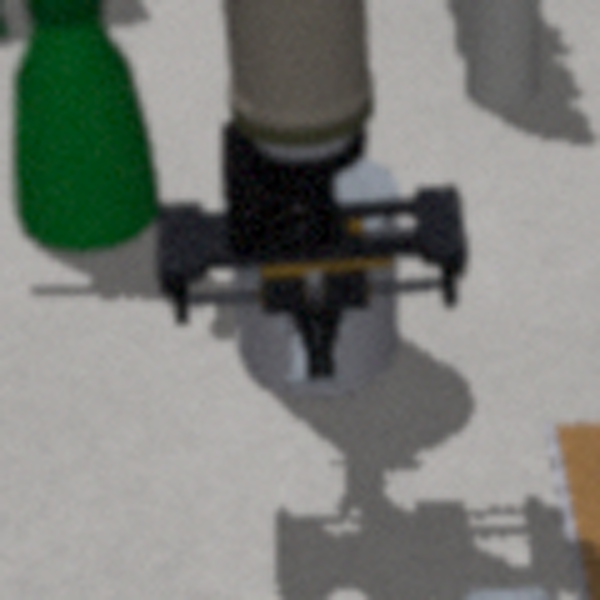

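The lever is at about 1.2 rad with the finger on it (crop (320,370)), and the bail bar coincides with the keeper. I continue pressing in small steps.

carry_out(rows=[[1,-0.15,0.15,0.25,0],[1,0,0.05,0.25,0],[1,0,0,0.25,0]])

```text
time: 17.32
ee_pos: [0.5557, 0.1165, 0.0797]
eef_rot: [0.997, -0.074, 0.016, -0.012]
ft_force: [-0.6, 4.0, 7.9]
width: 0.0002
```

carry_out(rows=[[1,0,-0.25,0.15,0],[1,0,-0.2,0.2,0]])

```text
time: 17.48
ee_pos: [0.5581, 0.1286, 0.0687]
eef_rot: [0.997, -0.075, 0.016, -0.012]
ft_force: [0.3, 0.4, 3.4]
width: 0.0004
```

carry_out(rows=[[1,0,0,0.2,0],[1,0,0,0.2,0]])

```text
time: 17.65
ee_pos: [0.5588, 0.1308, 0.0556]
eef_rot: [0.997, -0.074, 0.016, -0.013]
ft_force: [0.2, -0.3, -0.4]
width: 0.0003
```

```bash
python3 - <<'E'
from fit import *
s=read_state();print(s['time'],s['ee_pos'],s['ft_force'],s['torque'])
for c in ['side']:
  a=camera(c)
  for n in ['lever_tip','canister']:
    r=pinpoint(n,c);print(n,c,[(np.round(q['xy'],1).tolist(),round(q['conf'],2)) for q in r[:2]])
for l in [.8,.6,.4,.2,0]:
  m=model([.575,.252,1.4,0,l,l-.7]);print(l,proj('side',m['lever_tip']),m['lever_tip'])
E
```

```text
17.65 [0.55877088 0.13084501 0.05557525] [ 0.24545234 -0.26768131 -0.44529375] [-0.19608545  0.11418589 -0.04716037]
lever_tip side [([302.4, 209.8], 0.6), ([340.1, 298.8], 0.42)]
canister side [([306.6, 201.6], 0.56)]
0.8 [301.9015321  208.88063548] [0.55342026 0.12688315 0.05883224]
0.6 [301.98434084 209.57273906] [0.55492568 0.1356114  0.04889195]
0.4 [302.03766029 209.4648591 ] [0.55673674 0.14611176 0.04090945]
0.2 [302.0602249  208.58349844] [0.55878126 0.15796562 0.03520296]
0 [302.05204105 206.98313189] [0.56097771 0.1707004  0.032     ]
```

Force dropped to zero, so it has probably snapped. I back out and look.

carry_out(rows=[[1,0,0.6,0,0],[1,0,0.8,0,0],[1,0,0.8,-0.5,0],[1,0,0,-1,0],[1,0,0,-1,0],[1,0,0,-1,0],[1,0,0,-1,0],[1,0,0,-1,0],[1,0,0,-1,0],[1,0,0,-1,0],[1,0,0,-1,0],[1,0,0,0,0]])

```text
time: 18.8
ee_pos: [0.536, 0.0502, 0.3183]
eef_rot: [0.997, -0.078, 0.012, -0.01]
ft_force: [0.8, 0.5, 0.2]
width: 0.0007
```

```bash
python3 - <<'E'
from fit import *
s=read_state();print(s['time'],s['ee_pos'],s['ft_force'],s['eef_rot'])
obs=[]
for c in ['wrist','side','top']:
  a=camera(c);cv2.imwrite(f'pics/{c}8.png',a)
  for n in ['keeper','lid_top','lever_tip','bail_bar','canister']:
    r=pinpoint(n,c);print(n,c,[(np.round(q['xy'],1).tolist(),round(q['conf'],2)) for q in r[:2]])
    if r and r[0]['conf']>.4:obs.append((n,c,np.array(r[0]['xy'])))
fit(obs,[.575,.251,1.40,-.02,0.1,0],[0,1,2,4,5])
for n in ['sprayer','meal_tray','sealed_canister']:print(n,[(np.round(q['xy'],1).tolist(),round(q['conf'],2)) for q in pinpoint(n,'top')[:1]])
a=cv2.imread('pics/side8.png')[130:250,240:360];b=cv2.imread('pics/wrist8.png')[0:160,240:400]
cv2.imwrite('pics/c8.png',np.hstack([cv2.resize(v,(400,400),interpolation=cv2.INTER_CUBIC) for v in (a,b)]))
E
```

```text
18.8 [0.53601198 0.05022618 0.31825835] [0.82010371 0.51038919 0.24175219] [ 0.99684572 -0.0778915   0.01173467 -0.00968634]
keeper wrist [([326.1, 26.7], 0.82)]
lid_top wrist [([324.7, 83.3], 0.74)]
lever_tip wrist [([326.7, 80.4], 0.82)]
bail_bar wrist [([325.2, 82.3], 0.74), ([329.6, 29.9], 0.72)]
canister wrist []
keeper side [([304.8, 177.8], 0.89), ([300.2, 189.6], 0.67)]
lid_top side [([300.6, 167.0], 0.67)]
lever_tip side [([303.2, 208.2], 0.6)]
bail_bar side [([303.8, 180.1], 0.48)]
canister side [([304.5, 202.7], 0.66)]
keeper top [([284.8, 197.6], 0.66)]
lid_top top [([265.0, 192.9], 0.75)]
lever_tip top [([299.6, 206.6], 0.53)]
bail_bar top [([286.9, 199.6], 0.43), ([296.3, 208.9], 0.33)]
canister top [([270.0, 204.4], 0.97)]
keeper wrist [1.7 2.5]
lid_top wrist [   1.3 -140.7]
lever_tip wrist [-0.5  0.4]
bail_bar wrist [ 3.2 -1.6]
keeper side [-4.6  2.3]
lid_top side [-1.2  2.8]
lever_tip side [-1.4  1.5]
bail_bar side [-2.9 10.3]
canister side [-3.6 -2.1]
keeper top [1.2 3.3]
lid_top top [-0.1  3.9]
lever_tip top [-1.3  2.1]
bail_bar top [12.2  4.6]
canister top [0.  0.4]
p [ 0.57   0.249  1.438 -0.02   0.284  0.964]
canister [0.57  0.249 0.   ]
lid_hinge [0.578 0.313 0.129]
lid_top [0.57  0.249 0.133]
keeper [0.561 0.183 0.135]
lever_pivot [0.56  0.177 0.098]
lever_tip [0.557 0.15  0.037]
bail_pin [0.56  0.178 0.078]
bail_bar [0.556 0.142 0.123]
sprayer [([203.1, 237.9], 0.92)]
meal_tray [([350.8, 155.6], 0.66)]
sealed_canister [([406.3, 206.8], 0.68)]
```

View pics/c8.png

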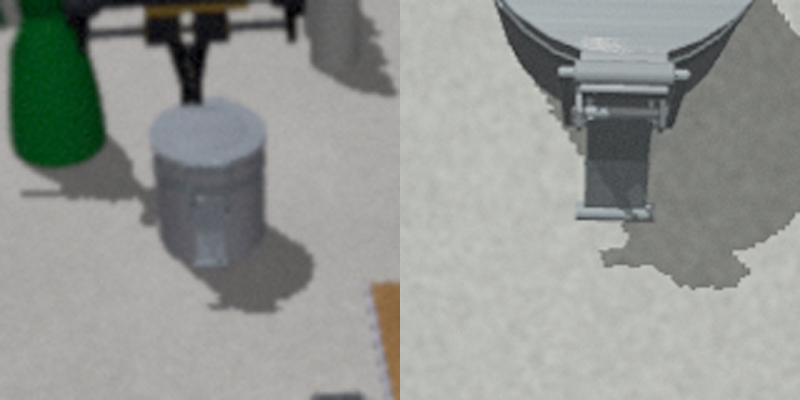

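```bash
python3 - <<'E'
from fit import *
for y in [.249,.252]:
 for l in [0,.1,.2,.3,.4,.5,.6]:
  m=model([.572,y,1.41,-.02,l,0]);print(y,l,*[np.round(proj('wrist',m[k]),1) for k in ['lever_tip','keeper','lever_pivot','bail_pin']],np.round(proj('top',m['lever_tip']),1))
E
```

```text
0.249 0 [325.6  64.6] [328.2  29.1] [327.1  44.7] [326.7  40.9] [293.  207.9]
0.249 0.1 [325.6  70.4] [328.2  29.1] [327.1  44.7] [326.6  43.1] [294.9 208.3]
0.249 0.2 [325.6  76.1] [328.2  29.1] [327.1  44.7] [326.6  45.3] [296.7 208.6]
0.249 0.3 [325.6  81.5] [328.2  29.1] [327.1  44.7] [326.6  47.4] [298.5 208.9]
0.249 0.4 [325.7  86.7] [328.2  29.1] [327.1  44.7] [326.6  49.5] [300.2 209.1]
0.249 0.5 [325.7  91.5] [328.2  29.1] [327.1  44.7] [326.6  51.6] [301.7 209.3]
0.249 0.6 [325.8  96. ] [328.2  29.1] [327.1  44.7] [326.6  53.6] [303.2 209.4]
0.252 0 [325.2  61.8] [327.6  25.4] [326.6  41.4] [326.2  37.8] [292.1 207.9]
0.252 0.1 [325.2  67.7] [327.6  25.4] [326.6  41.4] [326.2  40. ] [294.  208.2]
0.252 0.2 [325.2  73.4] [327.6  25.4] [326.6  41.4] [326.2  42.1] [295.8 208.6]
0.252 0.3 [325.2  78.8] [327.6  25.4] [326.6  41.4] [326.1  44.3] [297.6 208.8]
0.252 0.4 [325.3  84. ] [327.6  25.4] [326.6  41.4] [326.1  46.4] [299.3 209.1]
0.252 0.5 [325.3  88.8] [327.6  25.4] [326.6  41.4] [326.1  48.5] [300.8 209.3]
0.252 0.6 [325.3  93.3] [327.6  25.4] [326.6  41.4] [326.1  50.5] [302.3 209.4]
```

```bash
python3 - <<'E'
from fit import *
a=camera('wrist');cv2.imwrite('pics/wrist9.png',a)
for n in ['lever_tip','keeper','bail_bar']:print(n,[(np.round(q['xy'],1).tolist(),round(q['conf'],2)) for q in pinpoint(n,'wrist')[:2]])
print(read_state()['time'])
E
```

```text
lever_tip [([329.3, 81.2], 0.76)]
keeper [([332.8, 26.1], 0.84)]
bail_bar [([334.2, 24.4], 0.68), ([331.6, 43.3], 0.56)]
20.05
```

The bail is clasped behind the lip, but the lever stopped at about 0.35 rad and stays there. The gripper body can't get under the lid's front, so I'll push on the lever plate higher up, with the fingertip near z 0.08 so the body passes above the lid.

carry_out(rows=[[1,0.1,-0.8,1,0],[1,0.1,-0.7,1,0],[1,0,0,1,0],[1,0,0,1,0],[1,0,0,1,0],[1,0,0,1,0],[1,0,0,0.9,0],[1,0,0,0,0],[1,0,0,0,0]])

```text
time: 20.8
ee_pos: [0.554, 0.1003, 0.1008]
eef_rot: [0.997, -0.078, 0.011, -0.01]
ft_force: [0.0, 0.2, 1.3]
width: 0.0001
```

carry_out(rows=[[1,-0.2,-0.4,0.2,0],[1,0,-0.4,0.03,0],[1,0,-0.4,0.03,0],[1,0,-0.2,0,0],[1,0,0,0,0]])

```text
time: 21.22
ee_pos: [0.5577, 0.1496, 0.0996]
eef_rot: [0.997, -0.077, 0.015, -0.012]
ft_force: [2.0, 0.0, 0.1]
width: 0.0009
```

carry_out(rows=[[1,0,0,0.2,0],[1,0,-0.1,0.03,0],[1,0,-0.1,0.03,0],[1,0,0,0,0]])

```text
time: 21.55
ee_pos: [0.5599, 0.1573, 0.0928]
eef_rot: [0.997, -0.076, 0.016, -0.013]
ft_force: [-0.4, 0.5, -0.6]
width: 0.0004
```

carry_out(rows=[[1,0,-0.1,0.0,0],[1,0,-0.1,0.0,0],[1,0,0,0,0]])

```text
time: 21.8
ee_pos: [0.5609, 0.1626, 0.0929]
eef_rot: [0.997, -0.077, 0.016, -0.012]
ft_force: [0.1, 0.8, 0.0]
width: 0.0005
```

carry_out(rows=[[1,0,-0.1,0.0,0],[1,0,-0.1,0.0,0],[1,0,0,0,0]])

```text
time: 22.05
ee_pos: [0.5617, 0.1649, 0.0928]
eef_rot: [0.997, -0.079, 0.015, -0.01]
ft_force: [-0.6, 0.1, -0.4]
width: 0.0001
```

```bash
python3 - <<'E'
from fit import *
s=read_state();print(s['time'],s['ee_pos'],s['ft_force'],s['torque'])
for c in ['side']:
  a=camera(c);cv2.imwrite('pics/side10.png',a)
  for n in ['lever_tip','keeper','canister']:
    r=pinpoint(n,c);print(n,c,[(np.round(q['xy'],1).tolist(),round(q['conf'],2)) for q in r[:2]])
E
```

```text
22.05 [0.56165919 0.1648854  0.09281732] [-0.60131645  0.09983004 -0.43100949] [-0.1259245   0.09222653 -0.01592551]
lever_tip side [([301.5, 206.4], 0.5)]
keeper side []
canister side [([305.4, 198.6], 0.89)]
```

The side view puts the lever bar where the closed pose should be. I back out and check from the wrist.

carry_out(rows=[[1,0,0.5,0,0],[1,0,0.9,0,0],[1,0,0.9,-0.5,0],[1,0,0.9,-1,0],[1,0,0.4,-1,0],[1,0,0,-1,0],[1,0,0,-1,0],[1,0,0,-1,0],[1,0,0,-1,0],[1,0,0,-1,0],[1,0,0,0,0],[1,0,0,0,0]])

```text
time: 23.25
ee_pos: [0.5321, 0.0407, 0.3241]
eef_rot: [0.997, -0.079, 0.015, -0.014]
ft_force: [0.1, 0.5, -0.9]
width: 0.0002
```

```bash
python3 - <<'E'
from fit import *
s=read_state();print(s['time'],s['ee_pos'],s['ft_force'])
a=camera('wrist');cv2.imwrite('pics/wrist11.png',a)
for n in ['lever_tip','keeper','bail_bar','lever_pivot']:print(n,[(np.round(q['xy'],1).tolist(),round(q['conf'],2)) for q in pinpoint(n,'wrist')[:2]])
b=camera('side')
for n in ['lever_tip','keeper','bail_bar','canister']:print(n,[(np.round(q['xy'],1).tolist(),round(q['conf'],2)) for q in pinpoint(n,'side')[:2]])
for y in [.249,.252,.255]:
 for l in [0,.1,.2,.3,.4]:
  m=model([.572,y,1.41,-.02,l,0]);print(y,l,*[np.round(proj('wrist',m[k]),1) for k in ['lever_tip','keeper','lever_pivot']],proj('side',m['lever_tip']).round(1))
cv2.imwrite('pics/c11.png',np.hstack([cv2.resize(v,(400,400),interpolation=cv2.INTER_CUBIC) for v in (b[130:250,240:360],a[0:120,265:385])]))
E
```

```text
23.25 [0.53206    0.04072741 0.32406581] [ 0.12111516  0.52654565 -0.88272617]
lever_tip [([326.3, 58.4], 0.69)]
keeper [([329.0, 19.9], 0.75)]
bail_bar [([331.3, 17.6], 0.88)]
lever_pivot [([326.0, 37.4], 0.79)]
lever_tip [([302.6, 206.8], 0.55), ([303.2, 177.3], 0.23)]
keeper [([302.8, 177.7], 0.83)]
bail_bar [([303.8, 179.4], 0.41)]
canister [([303.8, 199.1], 0.82)]
0.249 0 [323.5  59.9] [326.3  22.8] [325.1  39. ] [301.6 207.6]
0.249 0.1 [323.5  65.6] [326.3  22.8] [325.1  39. ] [301.6 208.5]
0.249 0.2 [323.5  71.1] [326.3  22.8] [325.1  39. ] [301.6 209.2]
0.249 0.3 [323.6  76.3] [326.3  22.8] [325.1  39. ] [301.6 209.8]
0.249 0.4 [323.6  81.3] [326.3  22.8] [325.1  39. ] [301.6 210.1]
0.252 0 [323.1  57.2] [325.7  19.2] [324.6  35.8] [301.4 207.1]
0.252 0.1 [323.1  62.9] [325.7  19.2] [324.6  35.8] [301.5 208. ]
0.252 0.2 [323.1  68.4] [325.7  19.2] [324.6  35.8] [301.5 208.7]
0.252 0.3 [323.2  73.7] [325.7  19.2] [324.6  35.8] [301.5 209.2]
0.252 0.4 [323.2  78.6] [325.7  19.2] [324.6  35.8] [301.5 209.6]
0.255 0 [322.6  54.5] [325.2  15.5] [324.1  32.6] [301.3 206.6]
0.255 0.1 [322.7  60.3] [325.2  15.5] [324.1  32.6] [301.3 207.5]
0.255 0.2 [322.7  65.8] [325.2  15.5] [324.1  32.6] [301.3 208.2]
0.255 0.3 [322.7  71. ] [325.2  15.5] [324.1  32.6] [301.3 208.7]
0.255 0.4 [322.8  76. ] [325.2  15.5] [324.1  32.6] [301.3 209. ]
```

View pics/c11.png

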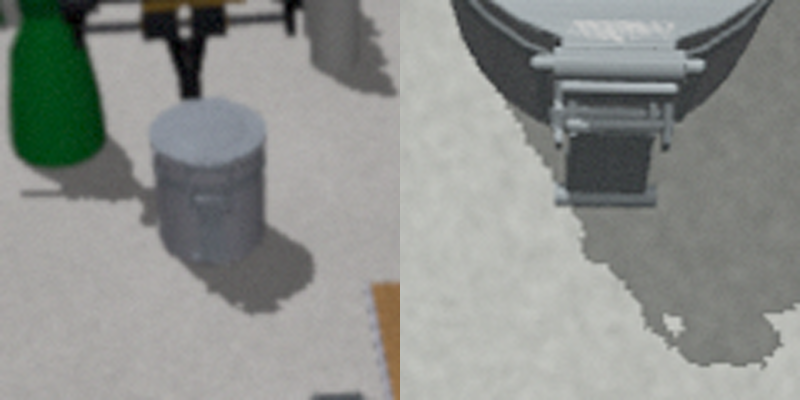

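The bail bar sits behind the lip (crop (617,63)). The lever bar at (605,195) is 21 px from the pivot, matching the closed model (21 px at 0 rad, 27 px at 0.1 rad). The gripper is clear.

```bash
python3 -c "
from bench import *
print(close_job())"
```

```text
the job is handed in; nothing more can be done
None
```

The canister is sealed and the job is handed in, at about 24 s of the 58 s allowed. I pushed the lid shut from behind, tipped the bail over so it fell behind the lip, and pressed the lever down.

- **Lever:** the first press left it resting at about 0.3–0.4 rad, although the bail was hooked. A second light push on the lever plate closed it. The last wrist view reads about 0–0.03 rad (limit 0.12).
- **Bail:** the bar shows behind the lip, on the keeper.
- **Lid:** I did not measure its angle directly. I take it as clamped because the bail is hooked and the lever is closed.
- **Canister:** it is upright and within about 1 cm of its start.
- **Other things:** the sprayer, tray and sealed canister had moved by no more than about 3 px when last checked, before the second push. That is within detection noise.
- **Forces:** the largest I read was about 9 N, and the gripper ended clear of everything.
- **Checks that disagreed:** two joint-angle fits went wrong on false bail or pin detections, so I relied on the direct pixel comparisons and the pictures instead.

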